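Roll the refractometer prism-up, park it in the tray corner and open its cover

ROBOT

A 7-joint arm with a two-finger parallel gripper is mounted at the origin on a cart in front of the work surface, level with it; the furniture and walls round the work are solid. World frame = base frame: x ahead of the robot, y to its left, z up, the work surface at z = 0. Lengths are in mm, angles in degrees, forces in N, time in s.
With the tool pointing down it reaches from about 400 to 850 mm from the base axis. Payload 10.4 kg.
Tool frame: the origin (TCP) lies midway between the tips of the shut fingers; the grasp point (between the pads) lies 19 mm behind it; z points along the fingers, y is the direction in which the jaws open and shut (so a half turn about z gives the same grasp; the last joint's range is limited). The gripper opens to 87 mm and grips with 3 to 60 N. Pads are 19 mm wide; open, the fingers measure 117 mm over their backs; the gripper's body (75 mm by 190 mm) begins 51 mm behind the grasp point.
Start: joints at [72.789, 19.034, -3.707, 83.658, 1.238, 77.344, -5.071], TCP at [171.423, -601.057, 192.176] pointing down, gripper open.
Joint ranges: [-148.97, 148.97], [-28.65, 121.19], [-84.17, 76.75], [9.2, 138.47], [-72.65, 252.65], [3.7, 117.97], [-149.18, 149.18]. Speed limits (degrees/s): [127.2, 127.2, 159.86, 159.86, 180, 180, 180].

INTERFACE

Orientations are given as a 3x3 rotation matrix whose columns are the frame's x, y, z axes.
In Python, from plant import state, viewer, job gives the robot as it stands.
- The arm moves only by the tool carry_out, never from a script. Its argument "series" is a list of rows, each a list of 3 entries, a list of its own where there are three numbers: the finger opening in mm, from 0 to 87, then the shift along the tool's x, y, z in mm, then the turn, a rotation vector about the tool's x, y, z in degrees. A call has 1 to 5 rows; each row shifts and turns the commanded pose from where the row before left it, along the tool's axes as they then stand; what a row does not reach is not made up. A row lasts 1/10 s, in which the tool goes at most 50 mm and 8.59 degrees, less where a joint would pass 70% of its speed; a pose out of reach is approached as far as the arm can. A call is refused whole if a number of a shift passes 50 or a number of a turn 8.59, either way. A call with a gripper value outside its range is refused whole. The fingers move at their own pace and stop on an object; "force" is the grip in N (left out, the last holds). Time passes only in rows, so rows that do not move let the fingers close. It gives the time, the measured TCP pose, the force and the opening at its end, in the units of the state.
- state(): the state, without advancing time (a new reading comes with each control period).
- viewer.camera(name): name is "scene" or "top"; returns the picture (420x560x3 uint8, blue, green, red); there is no depth.
- viewer.camera_model(name): a dict with "fx", "fy", "cx", "cy" (pixels), "distortion" ([k1, k2, p1, p2, k3] as OpenCV has them; the pictures are not rectified), "world_from_camera" (4x4, takes a point from camera to world coordinates). Camera axes: x right, y down, z forward; pixel columns grow to the right and rows downward; lengths in mm; the calibration is good to about 2 mm. A picture is of the moment at which its call begins. camera_model takes no time and is no camera call.
- job.hand_in(): hands the job in, once; it reports no verdict.
The state is a dict: "t": time; "qpos": joint angles; "dq": joint speeds; "tau": joint torques, N m; "ee_pos": TCP position; "ee_rot": TCP orientation; "contact_force": force on the tool from outside, world axes, zero at the start; "ft_torque": the same for the moment, N m; "finger_gap": finger opening in mm.
Only numpy, scipy, OpenCV 4.12 (cv2) and the standard library are available. Lean on these libraries where they do the work, as an engineer would, in place of code of your own. Each camera call takes 0.05 s, during which the arm holds its last target. There are 200 camera calls.

TASK

The hand-held refractometer was left lying in the shallow steel tray with its prism turned away. Without picking it up off the tray floor, roll it over until its cover plate is on top, then park it like that, plate still shut, in the far right corner of the tray: flush along the far rim with its eyepiece end touching the right rim, so that it cannot roll away. Then lift the cover plate fully open, ready for a drop of serum, and leave it so, without upsetting the dropper bottle or the specimen pot in the tray.

Things in the scene. Friction and masses are not known exactly. Their poses are not given: they have to be found in the camera images.
- refractometer: hand-held refractometer, a straight round instrument 170 mm long, about 0.26 kg, lying in the tray, nose to the left. Origin on its long axis at mid-length; z = long axis, towards the nose (prism end); x points out of the prism side: x straight up = cover plate on top. Black rubber grip from z -46 to +34 mm with 12 flat facets, 32 mm across flats; it bears on the floor, axis 16 mm above it
- eye_end (a point): centre of the flat eyepiece end, at refractometer z -85 mm: black eyecup and focus ring, radius 14.5, from z -85 to -52 mm. z as the refractometer's
- nose_end (a point): point on the long axis at the nose, refractometer z +85 mm. From z +34 to +43 mm a full metal collar of radius 15, from +43 to +85 a metal half-trough of radius 15.5 on the side away from x, with the prism in it, its face 2.8 mm to the x side of the axis
- plate (a joint): hinge of the clear daylight (cover) plate over the prism, rad: 0 = shut, grows as it opens, 1.75 = fully open, leaning back over the barrel at its stop; its friction holds it at any angle. Plate 20 mm wide, 3 thick, a grey finger bar across its free end, 50 mm from the hinge
- plate_hinge (a point): point on the plate's hinge axis, on the refractometer at x +6, y 0, z +46.2 mm; the axis is parallel to the refractometer's y axis
- plate_bar (a point): middle of the grey finger bar across the plate's free end: a round bar 7 mm thick and 24 mm long over its domed ends (along the refractometer's y), 50 mm from the hinge axis; pinched by its ends it can pivot between the fingers. With the plate shut it lies 11 mm past the nose, its middle 6 mm to the x side of the long axis
- tray: shallow rectangular steel tray, fixed to the worktop; origin at the centre of its underside, x to the far rim, y to the left rim, z up. Inside 210 mm (x) by 320 mm (y); floor 2 mm thick (top at z 2), four upright rims 4 mm thick, tops at z 12 (10 above the floor)
- tray_corner (a point): inner far right corner of the tray at floor height: tray x +105, y -160, z 2 mm. With the grip flush on the far rim the refractometer's axis lies about 15 mm from the rim's inner face (the rim meets the grip below its widest part)
- drop_bottle: small brown dropper bottle, 27 mm diameter, 66 tall, standing in the left end of the tray; origin at the centre of its base
- specimen_pot: white-capped specimen pot, 48 mm diameter, 56 tall, standing in the left end of the tray; origin at the centre of its base

How it is judged (in metres and radians):
On the way:
1. the refractometer lies in the far right corner of the tray, cover plate on top and still shut (angle between refractometer's own x axis and vertical below 0.17 rad and x of each of eye_end, nose_end in the frame of tray above 0.0865 m and y of eye_end in the frame of tray below -0.1565 m and z of each of eye_end, nose_end in the frame of tray below 0.0225 m and value of joint plate below 0.25 rad), for 0.2 s.
At the end, for the whole second after the job is handed in: At rest on the tray floor, prism side up within 10 degrees, both ends of its axis within 18.5 mm of the far rim (15 is touching), eyepiece end within 3.5 mm of the right rim, and the cover plate open by more than 1.4 rad (angle between refractometer's own x axis and vertical below 0.17 rad and x of each of eye_end, nose_end in the frame of tray above 0.0865 m and y of eye_end in the frame of tray below -0.1565 m and z of each of eye_end, nose_end in the frame of tray below 0.0225 m and value of joint plate above 1.4 rad and linear speed of refractometer below 0.02 m/s and angular speed of refractometer below 0.2 rad/s).
It fails at once if the refractometer is picked up: its middle more than 18 mm above where it lies (height (world z) of refractometer above 0.036 m).
It fails at once if the dropper bottle or the specimen pot is tipped or shoved more than 30 mm (angle between any of drop_bottle, specimen_pot's own z axis and vertical above 0.5 rad or distance of any of drop_bottle, specimen_pot from where it was at the start of the episode above 0.03 m).
It also fails if it takes over 67 s, if anything falls off the work surface, if the arm or the gripper's body presses on something with over 40 N, if the wrist force passes 120 N, or if a joint passes its speed limit or range.

## Working session

There is one attempt and no reset: what is moved stays moved. The work goes in short steps, Python scripts to look and compute and a tool call to move; the robot and the scene stay as the last step left them, time stands still between calls to the robot, and variables do not carry over. Pictures are saved under pics/ and viewed, about 8 in all and at most 12, crops included, and the job is handed in when it is done.

Besides the shell and the picture viewer there is one more tool, called after "Call:" as a command line: name --argument value ..., lists and objects as JSON in quotes. carry_out: Moves the arm, as the interface text tells. Its arguments: {"type":"object","properties":{"series":{"type":"array","items":{"type":"array"}},"force":{"type":"number"}},"required":["series"]}

```bash
mkdir -p pics; ls; python3 - <<'E'
from plant import state, viewer, job
import cv2, numpy as np
np.set_printoptions(precision=3,suppress=True)
s=state()
for k,v in s.items(): print(k,np.array(v))
for n in("scene","top"):
    cv2.imwrite(f"pics/{n}0.png",viewer.camera(n)); print(n,viewer.camera_model(n))
E
```

```text
pics
t 0.0
qpos [72.79  19.069 -3.708 83.706  1.238 77.343 -5.07 ]
dq [-0.013 -0.015  0.067  0.017 -0.022 -0.042 -0.063]
tau [  0.001 -62.324   0.026 -38.989  -0.061   0.04    0.   ]
ee_pos [ 171.276 -600.633  191.382]
ee_rot [[ 0.962  0.274 -0.   ]
 [ 0.274 -0.962  0.001]
 [-0.    -0.001 -1.   ]]
contact_force [-0.19  -0.006 -0.674]
ft_torque [-0.004 -0.021 -0.002]
finger_gap 86.97408953953769
scene {'fx': 539.1165566217549, 'fy': 539.1165566217549, 'cx': 278.9797973974848, 'cy': 220.61216805186953, 'distortion': array([0.064, 0.   , 0.   , 0.   , 0.   ]), 'world_from_camera': array([[ -0.651,  -0.593,   0.473,  54.038],
       [ -0.758,   0.495,  -0.424, 490.558],
       [  0.017,  -0.635,  -0.772, 892.113],
       [  0.   ,   0.   ,   0.   ,   1.   ]])}
top {'fx': 523.8823135109518, 'fy': 523.8823135109518, 'cx': 273.88212869131775, 'cy': 207.14880410571766, 'distortion': array([-0.135,  0.   ,  0.   ,  0.   ,  0.   ]), 'world_from_camera': array([[  -0.027,   -0.997,    0.075,  479.96 ],
       [  -1.   ,    0.028,    0.011,   -3.118],
       [  -0.013,   -0.075,   -0.997, 1072.873],
       [   0.   ,    0.   ,    0.   ,    1.   ]])}
```

View pics/scene0.png

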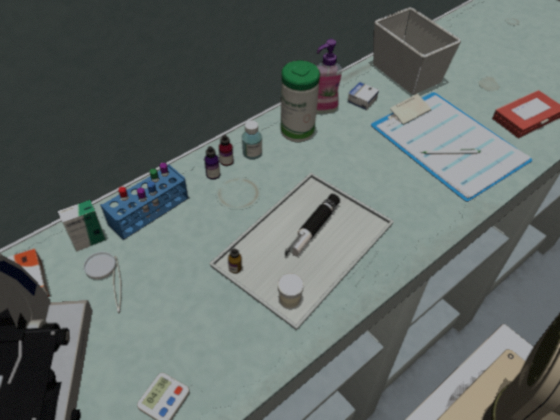

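View pics/top0.png

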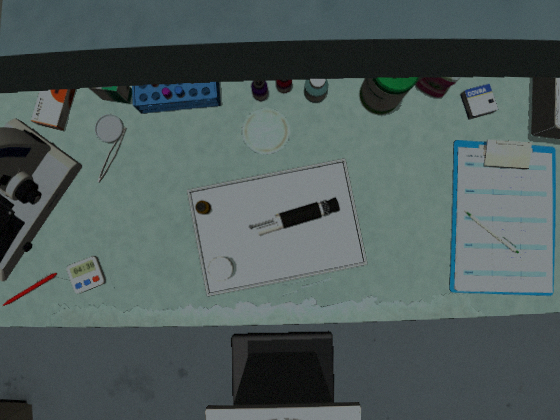

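The scene view shows the tray with the bottle and pot at its left end. In the top view the tray corners are near (190,191), (345,161), (366,263) and (209,295). The refractometer runs from its nose at (249,228) to the eyecup at (339,205). The bottle is at (204,207) and the pot at (221,268).

```bash
cat > h.py <<'E'
from plant import state, viewer, job
import cv2, numpy as np
np.set_printoptions(precision=2,suppress=True)
def ray(n,uv):
    m=viewer.camera_model(n);K=np.array([[m['fx'],0,m['cx']],[0,m['fy'],m['cy']],[0,0,1]])
    p=cv2.undistortPoints(np.array(uv,float).reshape(-1,1,2),K,np.array(m['distortion'])).reshape(-1,2)
    T=np.array(m['world_from_camera']);return T[:3,3],np.c_[p,np.ones(len(p))]@T[:3,:3].T
def onz(n,uv,z):
    o,d=ray(n,uv);return o+d*((z-o[2])/d[:,2])[:,None]
def two(a,b):  # closest point of scene ray & top ray
    (o1,d1),(o2,d2)=ray("scene",[a]),ray("top",[b]);A=np.c_[d1[0],-d2[0]]
    t=np.linalg.lstsq(A,o2-o1,rcond=None)[0];p,q=o1+d1[0]*t[0],o2+d2[0]*t[1];return (p+q)/2,np.linalg.norm(p-q)
def pix(n,P):
    m=viewer.camera_model(n);K=np.array([[m['fx'],0,m['cx']],[0,m['fy'],m['cy']],[0,0,1]])
    T=np.linalg.inv(np.array(m['world_from_camera']));return cv2.projectPoints(np.atleast_2d(np.array(P,float)),cv2.Rodrigues(T[:3,:3])[0],T[:3,3],K,np.array(m['distortion']))[0].reshape(-1,2)
E
python3 - <<'E'
from h import *
im=cv2.imread("pics/top0.png");sc=cv2.imread("pics/scene0.png")
hsv=cv2.cvtColor(im,cv2.COLOR_BGR2HSV)
print(hsv[240,300],hsv[150,300],hsv[207,204],hsv[213,305])
# tray: low-saturation bright
m=((hsv[...,1]<25)&(hsv[...,2]>120)).astype(np.uint8); m=cv2.morphologyEx(m,cv2.MORPH_CLOSE,np.ones((5,5)))
m[:120]=0;m[330:]=0;m[:,:150]=0;m[:,420:]=0
c=max(cv2.findContours(m,0,1)[0],key=cv2.contourArea);h=cv2.convexHull(c)
q=cv2.approxPolyDP(h,10,True).reshape(-1,2);r=cv2.minAreaRect(c);print(q,r)
P=onz("top",h.reshape(-1,2),2.);rr=cv2.minAreaRect(P[:,:2].astype(np.float32));print(rr);print(cv2.boxPoints(rr))
g=cv2.cvtColor(im,cv2.COLOR_BGR2GRAY)
b=(g<60).astype(np.uint8);b[:185]=0;b[250:]=0;b[:,:240]=0;b[:,345:]=0
c=max(cv2.findContours(b,0,1)[0],key=cv2.contourArea);r=cv2.minAreaRect(c);print(r);bp=cv2.boxPoints(r);print(onz("top",bp,18.))
print(onz("top",[[204,207],[221,268],[249,228],[340,205]],[18.]))
a=cv2.resize(im[180:260,225:365],(840,480),interpolation=cv2.INTER_CUBIC)[:, :800]
d=cv2.resize(sc[185:265,275:395],(720,480),interpolation=cv2.INTER_CUBIC)
a=cv2.resize(im[180:255,235:355],(480,300),interpolation=cv2.INTER_CUBIC);d=cv2.resize(sc[190:265,275:395],(480,300),interpolation=cv2.INTER_CUBIC)
cv2.imwrite("pics/c1.png",cv2.convertScaleAbs(np.vstack([a,d]),alpha=1.5))
E
```

```text
[ 94  15 135] [ 80  44 123] [15 46 22] [60 39 13]
[[344 159]
 [366 263]
 [207 295]
 [187 190]] ((276.28851318359375, 226.94232177734375), (107.86387634277344, 162.97250366210938), 78.69007110595703)
((520.7042846679688, 5.53033447265625), (221.32778930664062, 332.9372863769531), 9.774971008300781)
[[ 383.38  150.79]
 [ 439.91 -177.31]
 [ 658.02 -139.73]
 [ 601.5   188.37]]
((300.18096923828125, 214.7982177734375), (15.695881843566895, 40.162994384765625), 73.49563598632812)
[[547.43  -0.47  18.  ]
 [568.35 -78.9   18.  ]
 [537.66 -86.89  18.  ]
 [516.83  -8.61  18.  ]]
[[ 563.74  150.59   18.  ]
 [ 439.78  118.54   18.  ]
 [ 518.75   60.2    18.  ]
 [ 560.12 -124.78   18.  ]]
```

View pics/c1.png

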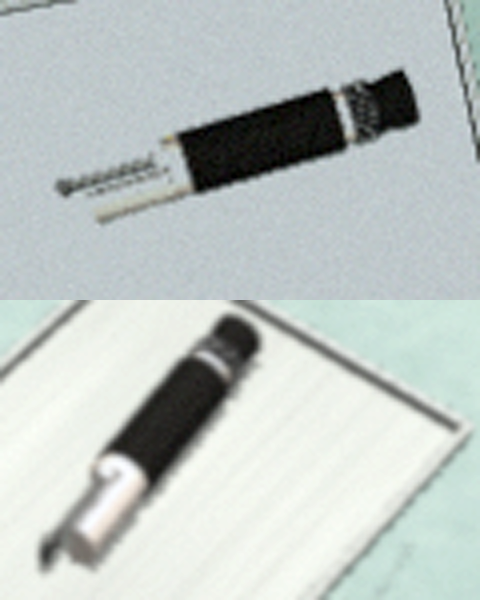

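The crop shows the metal trough on the near side and the dark plate and bar on the far side, so x points roughly at the far rim. The bar is at top (252,226.5) and scene (287,253).

```bash
python3 - <<'E'
from h import *
im=cv2.imread("pics/top0.png");hsv=cv2.cvtColor(im,cv2.COLOR_BGR2HSV)
m=((hsv[...,1]<25)&(hsv[...,2]>120)).astype(np.uint8); m=cv2.morphologyEx(m,cv2.MORPH_CLOSE,np.ones((5,5)))
m[:120]=0;m[330:]=0;m[:,:150]=0;m[:,420:]=0
c=max(cv2.findContours(m,0,1)[0],key=cv2.contourArea);h=cv2.convexHull(c).reshape(-1,2)
rr=cv2.minAreaRect(onz("top",h,12.)[:,:2].astype(np.float32));print(rr)
# grip, axis at z 18: silhouette centre
a0=np.array([532.1,-4.5]);a1=np.array([553,-82.9]);u=(a0-a1)/np.linalg.norm(a0-a1);n=np.array([u[1],-u[0]])
print("u",u,"n",n,"origin est",(a0+a1)/2+6*u)
bar,e=two([287,253],[252,226.5]);print("bar",bar,e)
o=(a0+a1)/2+6*u;d=bar[:2]-o;print("bar along",d@u,"lat far",d@n,"up",bar[2]-18)
# camera-frame tray
a=np.deg2rad(rr[2]);tx=np.array([np.cos(a),np.sin(a)]);ty=np.array([-tx[1],tx[0]]);c=np.array(rr[0])
print("tray tx",tx,"o in tray",(o-c)@tx,(o-c)@ty,"corner",c+105*tx-160*ty)
# rotation: tool y along instrument u for vertical tool
s=state();R=np.array(s['ee_rot']);print("yaw of tool x",np.degrees(np.arctan2(R[1,0],R[0,0])),"u yaw",np.degrees(np.arctan2(u[1],u[0])))
E
```

```text
((520.3238525390625, 5.449554443359375), (219.2610321044922, 329.82818603515625), 9.774978637695312)
u [-0.26  0.97] n [0.97 0.26] origin est [541.  -37.9]
bar [519.9   52.65  13.33] 5.064676067429329
bar along 92.92990498688577 lat far 2.927246136425129 up -4.667073768673333
tray tx [0.99 0.17] o in tray 13.020123746439157 -46.233783419558925 corner [ 650.96 -134.4 ]
yaw of tool x 15.9156812674104 u yaw 104.92686845001808
```

Call:
carry_out --series '[[40, [37, -31, 0], [0, 0, 1]], [40, [37, -31, 0], [0, 0, 0]], [40, [37, -31, 0], [0, 0, 0]], [40, [37, -31, 0], [0, 0, 0]], [40, [37, -31, 0], [0, 0, 0]]]' --force 20

```text
t: 0.6
ee_pos: [310.2, -401.3, 192.0]
ee_rot: [[0.966, 0.257, -0.0], [0.257, -0.966, -0.0], [-0.0, -0.0, -1.0]]
contact_force: [1.2, -1.2, 0.4]
finger_gap: 54.8
```

Call:
carry_out --series '[[40, [37, -31, 0], [0, 0, 0]], [40, [37, -31, 0], [0, 0, 0]], [40, [37, -31, 0], [0, 0, 0]], [40, [37, -31, 0], [0, 0, 0]], [40, [37, -31, 0], [0, 0, 0]]]'

```text
t: 1.1
ee_pos: [449.1, -204.0, 192.1]
ee_rot: [[0.966, 0.257, -0.0], [0.257, -0.966, -0.0], [-0.0, 0.0, -1.0]]
contact_force: [0.9, -1.7, 0.0]
finger_gap: 40.4
```

Call:
carry_out --series '[[40, [33, -33, 0], [0, 0, 0]], [40, [33, -33, 0], [0, 0, 0]], [40, [33, -33, 0], [0, 0, 0]], [40, [33, -32, 10], [0, 0, 0]], [40, [0, 0, 40], [0, 0, 0]]]'

```text
t: 1.6
ee_pos: [546.7, -37.8, 145.0]
ee_rot: [[0.964, 0.266, 0.008], [0.266, -0.964, 0.003], [0.008, -0.0, -1.0]]
contact_force: [0.6, -0.5, -0.8]
finger_gap: 39.9
```

Call:
carry_out --series '[[40, [0, 0, 45], [0, 0, 0]], [40, [0, 0, 35], [0, 0, 0]], [40, [0, 0, 15], [0, 0, 0]], [40, [0, 0, 8], [0, 0, 0]], [40, [0, 0, 2], [0, 0, 0]]]'

```text
t: 2.1
ee_pos: [542.7, -45.3, 37.5]
ee_rot: [[0.966, 0.257, 0.0], [0.257, -0.966, 0.0], [0.0, 0.0, -1.0]]
contact_force: [-0.9, -0.4, 0.3]
finger_gap: 40.1
```

Call:
carry_out --series '[[40, [0, 0, 3], [0, 0, 0]], [40, [0, 0, 1.5], [0, 0, 0]], [40, [0, 0, 0], [0, 0, 0]]]'

```text
t: 2.4
ee_pos: [542.8, -45.4, 33.4]
ee_rot: [[0.966, 0.257, 0.001], [0.257, -0.966, -0.0], [0.001, 0.001, -1.0]]
contact_force: [-0.2, -0.6, 0.6]
finger_gap: 39.8
```

Call:
carry_out --series '[[40, [0, 0, 1], [0, 0, 0]], [40, [0, 0, 0], [0, 0, 0]]]'

```text
t: 2.6
ee_pos: [542.4, -45.3, 31.9]
ee_rot: [[0.966, 0.257, 0.0], [0.257, -0.966, -0.0], [0.0, 0.0, -1.0]]
contact_force: [-0.2, 0.1, 0.0]
finger_gap: 40.0
```

```bash
python3 - <<'E'
from h import *
a=viewer.camera("top");d=viewer.camera("scene");cv2.imwrite("pics/t2.png",a);cv2.imwrite("pics/s2.png",d)
print(state()['ee_pos'],pix("top",[[542.6,-43.7,34]]),pix("scene",[[542.6,-43.7,34]]))
k=lambda i,x,y:cv2.resize(i[y:y+100,x:x+130],(520,400),interpolation=cv2.INTER_CUBIC)
cv2.imwrite("pics/c2.png",cv2.resize(cv2.convertScaleAbs(np.vstack([k(a,235,170),k(d,265,180)]),alpha=1.5),(390,600)))
E
```

```text
[542.4  -45.25  31.83] [[300.49 214.29]] [[313.77 216.02]]
```

View pics/c2.png

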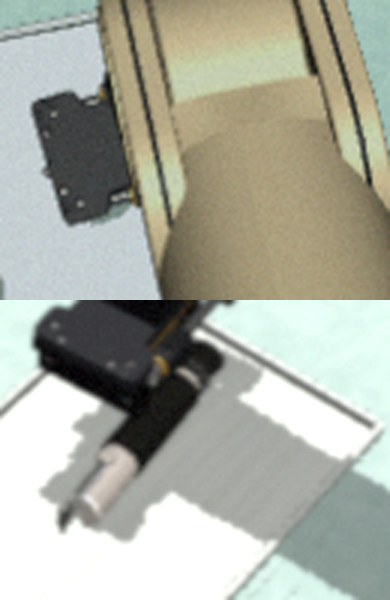

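The picture shows the gripper over the barrel with nothing displaced. I'll keep lowering until there is contact.

Call:
carry_out --series '[[40, [0, 0, 1], [0, 0, 0]], [40, [0, 0, 0], [0, 0, 0]]]'

```text
t: 2.9
ee_pos: [542.2, -45.2, 30.5]
ee_rot: [[0.966, 0.257, -0.0], [0.257, -0.966, -0.0], [-0.0, 0.0, -1.0]]
contact_force: [0.9, -0.5, 0.4]
finger_gap: 40.0
```

```bash
python3 - <<'E'
from h import *
for i in range(2): viewer.camera("top")
s=state();print(s['ee_pos'],s['contact_force'],s['ft_torque'])
u=np.array([-.258,.966,0]);c=np.array([542.4,-45.3,32])
print(pix("scene",[c+35*u,c+20*u,c-20*u,c-35*u,c+35*u+[0,0,40]]))
E
```

```text
[542.25 -45.24  30.6 ] [-1.12 -0.35 -0.67] [ 0.    0.03 -0.04]
[[305.27 227.03]
 [309.19 222.4 ]
 [319.38 210.34]
 [323.1  205.94]
 [306.37 214.46]]
```

```bash
python3 - <<'E'
from h import *
d=viewer.camera("scene")[185:250,275:360].astype(float)
d=np.clip(255*(d/255)**0.45,0,255).astype(np.uint8)
cv2.imwrite("pics/c3.png",cv2.resize(d,None,fx=8,fy=8,interpolation=cv2.INTER_CUBIC))
E
```

```text
(no output)
```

View pics/c3.png

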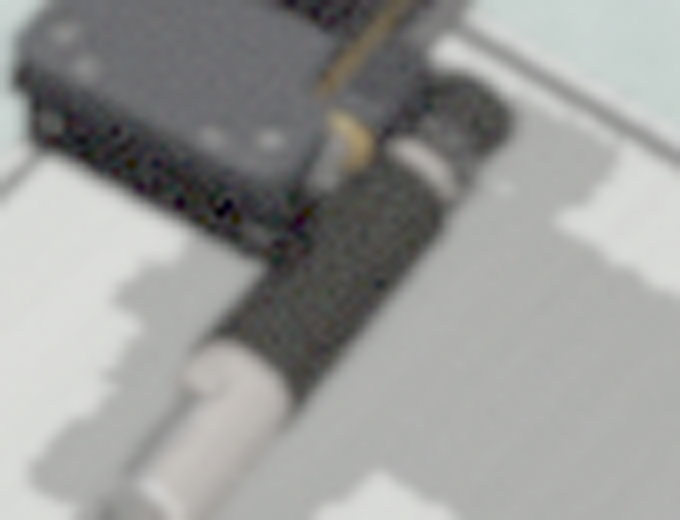

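The view shows the gripper body hiding the fingers, so I can't see whether the tips are over the grip or beside it. I'll check by geometry.

```bash
python3 - <<'E'
from h import *
u=np.array([-.258,.966,0]);n=np.array([.966,.258,0]);c=np.array([542.3,-45.3,30.5])
for z in(70,100,130,160): print(z,pix("top",[c+95*u+37*n+[0,0,z],c+95*u-37*n+[0,0,z]]).ravel(),pix("scene",[c+95*u+37*n+[0,0,z],c+95*u-37*n+[0,0,z]]).ravel())
# grip silhouette in the scene image: black mask rows from first picture
im=cv2.imread("pics/scene0.png");g=cv2.cvtColor(im,cv2.COLOR_BGR2GRAY)
b=(g<55).astype(np.uint8);b[:190]=0;b[260:]=0;b[:,:285]=0;b[:,345:]=0
k=max(cv2.findContours(b,0,1)[0],key=cv2.contourArea);r=cv2.minAreaRect(k);print("scene grip",r,cv2.boxPoints(r).ravel())
o=np.array([541-20+20,-37.9,18.])-6*u
o[:2]=[542.6,-43.7]
print("pred grip centre scene",pix("scene",[o]),"top",pix("top",[o]))
print("pred grip ends scene",pix("scene",[o+40*u,o-40*u]).ravel())
E
```

```text
70 [248.11 207.72 259.31 245.89] [274.1  215.98 306.69 233.51]
100 [247.07 206.5  258.62 245.87] [274.26 205.69 307.62 223.37]
130 [245.97 205.19 257.89 245.85] [274.43 194.92 308.6  212.74]
160 [244.79 203.8  257.1  245.83] [274.61 183.62 309.64 201.58]
scene grip ((317.084716796875, 219.31884765625), (14.69765853881836, 32.30574417114258), 39.09385299682617) [301.2  227.22 321.57 202.15 332.97 211.42 312.6  236.49]
pred grip centre scene [[313.26 220.9 ]] top [[300.19 214.77]]
pred grip ends scene [302.95 233.16 323.19 209.09]
```

Call:
carry_out --series '[[40, [0, 0, 1], [0, 0, 0]], [40, [0, 0, 1], [0, 0, 0]], [40, [0, 0, 0], [0, 0, 0]]]'

```text
t: 3.35
ee_pos: [542.2, -45.2, 28.5]
ee_rot: [[0.966, 0.257, -0.0], [0.257, -0.966, -0.0], [-0.0, -0.0, -1.0]]
contact_force: [-0.1, 0.6, 0.7]
finger_gap: 39.8
```

Call:
carry_out --series '[[40, [0, 0, 1], [0, 0, 0]], [40, [0, 0, 1], [0, 0, 0]], [40, [0, 0, 0], [0, 0, 0]]]'

```text
t: 3.65
ee_pos: [542.2, -45.2, 26.5]
ee_rot: [[0.966, 0.257, -0.0], [0.257, -0.966, -0.0], [-0.0, -0.0, -1.0]]
contact_force: [-0.5, 0.1, 0.2]
finger_gap: 40.1
```

```bash
python3 - <<'E'
from h import *
print(two([317.1,219.3],[300.2,214.8]))
print("tray corners scene->z12, top->z12")
print(onz("scene",[[311,177],[392,224],[297,327],[215,265]],12.))
print(onz("top",[[344.5,160],[366,263],[208,295],[188.5,190]],12.))
d=viewer.camera("scene")[180:255,265:365].astype(float)
d=np.clip(255*(d/255)**0.4,0,255).astype(np.uint8)
cv2.imwrite("pics/c4.png",cv2.resize(d,None,fx=8,fy=8,interpolation=cv2.INTER_LANCZOS4))
E
```

```text
(array([539.26, -45.83,  25.57]), np.float64(7.4278590607632875))
tray corners scene->z12, top->z12
[[ 643.55 -131.25   12.  ]
 [ 433.42 -169.01   12.  ]
 [ 382.38  145.56   12.  ]
 [ 587.94  178.5    12.  ]]
[[ 652.72 -138.22   12.  ]
 [ 441.56 -174.14   12.  ]
 [ 385.67  146.89   12.  ]
 [ 600.02  182.87   12.  ]]
```

View pics/c4.png

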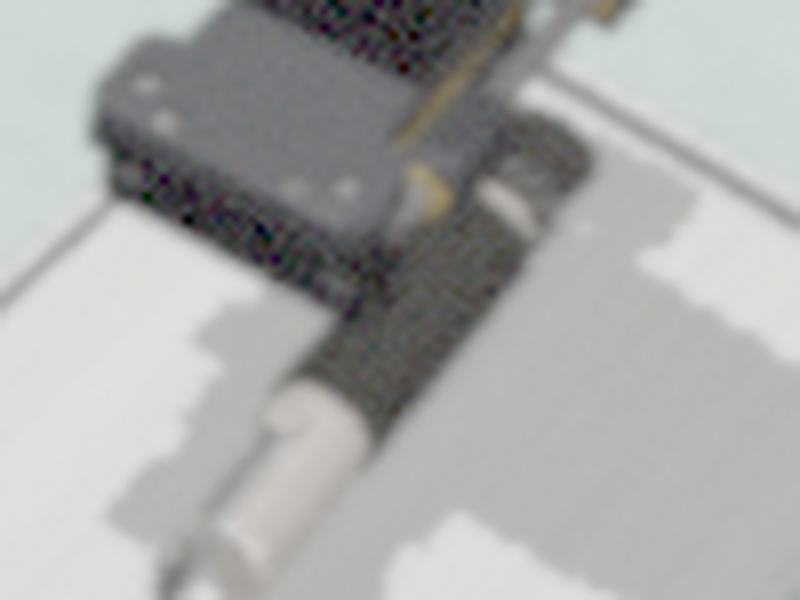

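The force stays at zero. The TCP is defined for shut fingers, so on a linkage gripper the open tips probably sit higher. I'll carry on down to contact, which will also give me that offset.

Call:
carry_out --series '[[40, [0, 0, 1], [0, 0, 0]], [40, [0, 0, 1], [0, 0, 0]], [40, [0, 0, 0], [0, 0, 0]]]'

```text
t: 4.0
ee_pos: [542.2, -45.2, 24.5]
ee_rot: [[0.966, 0.257, -0.0], [0.257, -0.966, -0.0], [-0.0, -0.0, -1.0]]
contact_force: [0.8, 0.6, 0.1]
finger_gap: 40.0
```

Call:
carry_out --series '[[40, [0, 0, 1], [0, 0, 0]], [40, [0, 0, 1], [0, 0, 0]], [40, [0, 0, 0], [0, 0, 0]]]'

```text
t: 4.3
ee_pos: [542.2, -45.2, 22.5]
ee_rot: [[0.966, 0.257, -0.0], [0.257, -0.966, -0.0], [-0.0, -0.0, -1.0]]
contact_force: [-0.2, -1.0, -0.0]
finger_gap: 39.9
```

Call:
carry_out --series '[[40, [0, 0, 1], [0, 0, 0]], [40, [0, 0, 1], [0, 0, 0]], [40, [0, 0, 0], [0, 0, 0]]]'

```text
t: 4.6
ee_pos: [542.2, -45.2, 20.5]
ee_rot: [[0.966, 0.258, -0.0], [0.258, -0.966, -0.0], [-0.0, -0.0, -1.0]]
contact_force: [0.5, -1.4, -0.2]
finger_gap: 40.3
```

Call:
carry_out --series '[[40, [0, 0, 1], [0, 0, 0]], [40, [0, 0, 1], [0, 0, 0]], [40, [0, 0, 0], [0, 0, 0]]]'

```text
t: 4.9
ee_pos: [542.2, -45.2, 18.5]
ee_rot: [[0.966, 0.257, -0.0], [0.257, -0.966, -0.0], [-0.0, -0.0, -1.0]]
contact_force: [-0.0, -0.1, 0.5]
finger_gap: 40.5
```

```bash
python3 - <<'E'
from h import *
d=viewer.camera("scene")[80:260,220:460].astype(float);s=state();print(s['ee_pos'],s['qpos'],s['finger_gap'])
d=np.clip(255*(d/255)**0.5,0,255).astype(np.uint8)
cv2.imwrite("pics/c5.png",cv2.resize(d,(800,600),interpolation=cv2.INTER_CUBIC))
E
```

```text
[542.24 -45.2   18.57] [ 27.7   21.94 -32.49 105.27  13.89  56.75 -85.68] 40.10944580647963
```

View pics/c5.png

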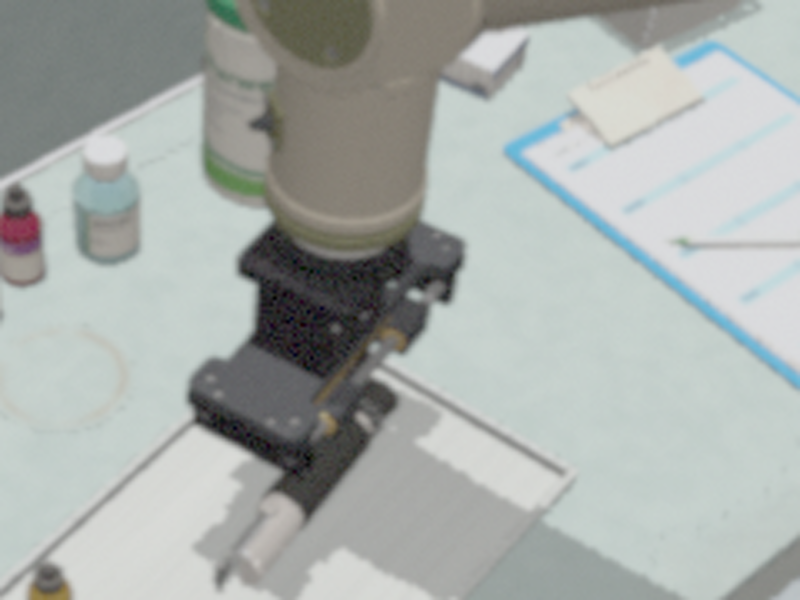

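The body is made of two blocks on rods and hides the fingers, and the instrument hasn't moved. By definition the tips are at the TCP when shut, so I'll go up, shut them, and probe that way.

Call:
carry_out --series '[[40, [0, 0, -30], [0, 0, 0]], [0, [0, 0, 0], [0, 0, 0]], [0, [0, 0, 0], [0, 0, 0]], [0, [0, 0, 0], [0, 0, 0]], [0, [0, 0, 0], [0, 0, 0]]]'

```text
t: 5.45
ee_pos: [541.8, -45.2, 47.9]
ee_rot: [[0.966, 0.257, -0.001], [0.257, -0.966, 0.0], [-0.001, -0.0, -1.0]]
contact_force: [-1.0, -0.0, 0.2]
finger_gap: 16.0
```

Call:
carry_out --series '[[0, [0, 0, 7], [0, 0, 0]], [0, [0, 0, 4], [0, 0, 0]], [0, [0, 0, 2], [0, 0, 0]], [0, [0, 0, 2], [0, 0, 0]], [0, [0, 0, 0], [0, 0, 0]]]'

```text
t: 5.95
ee_pos: [542.1, -45.2, 33.3]
ee_rot: [[0.966, 0.258, -0.0], [0.258, -0.966, 0.0], [-0.0, -0.0, -1.0]]
contact_force: [-0.4, 0.0, 1.0]
finger_gap: 0.4
```

Call:
carry_out --series '[[0, [0, 0, 1], [0, 0, 0]], [0, [0, 0, 1], [0, 0, 0]], [0, [0, 0, 0], [0, 0, 0]]]'

```text
t: 6.25
ee_pos: [542.3, -45.2, 31.6]
ee_rot: [[0.966, 0.257, 0.0], [0.257, -0.966, -0.0], [0.0, 0.0, -1.0]]
contact_force: [0.0, -0.0, 1.4]
finger_gap: 0.7
```

Call:
carry_out --series '[[0, [0, 0, 1], [0, 0, 0]], [0, [0, 0, 1], [0, 0, 0]], [0, [0, 0, 0], [0, 0, 0]]]'

```text
t: 6.55
ee_pos: [542.2, -45.2, 29.5]
ee_rot: [[0.966, 0.257, -0.0], [0.257, -0.966, -0.0], [-0.0, 0.0, -1.0]]
contact_force: [0.5, -0.6, 0.5]
finger_gap: 0.4
```

Call:
carry_out --series '[[0, [0, 0, 2], [0, 0, 0]], [0, [0, 0, 2], [0, 0, 0]], [0, [0, 0, 2], [0, 0, 0]], [0, [0, 0, 2], [0, 0, 0]], [0, [0, 0, 0], [0, 0, 0]]]'

```text
t: 7.05
ee_pos: [542.1, -45.2, 21.3]
ee_rot: [[0.966, 0.257, -0.001], [0.257, -0.966, -0.0], [-0.0, -0.0, -1.0]]
contact_force: [0.2, -0.6, 0.3]
finger_gap: 0.5
```

```bash
python3 - <<'E'
from h import *
s=state();print(s['ee_pos'],s['contact_force'],s['qpos'],s['finger_gap'])
a=viewer.camera("top");d=viewer.camera("scene");cv2.imwrite("pics/t6.png",a);cv2.imwrite("pics/s6.png",d)
# what changed in the scene near the instrument w.r.t. the start, away from the gripper
im0=cv2.imread("pics/scene0.png");
def nose(im):
    g=cv2.cvtColor(im,cv2.COLOR_BGR2GRAY);return g[236:262,280:312]
print(np.abs(nose(d).astype(int)-nose(im0)).mean())
f=lambda i:np.clip(255*(i.astype(float)/255)**0.45,0,255).astype(np.uint8)
x=cv2.resize(f(d[180:240,290:370]),(800,600),interpolation=cv2.INTER_CUBIC);cv2.imwrite("pics/c6.png",x)
E
```

```text
[542.06 -45.22  21.28] [ 0.15 -0.58  0.34] [ 27.8   21.74 -32.59 105.17  13.75  57.06 -85.57] 0.49452420142225006
27.176682692307693
```

View pics/c6.png

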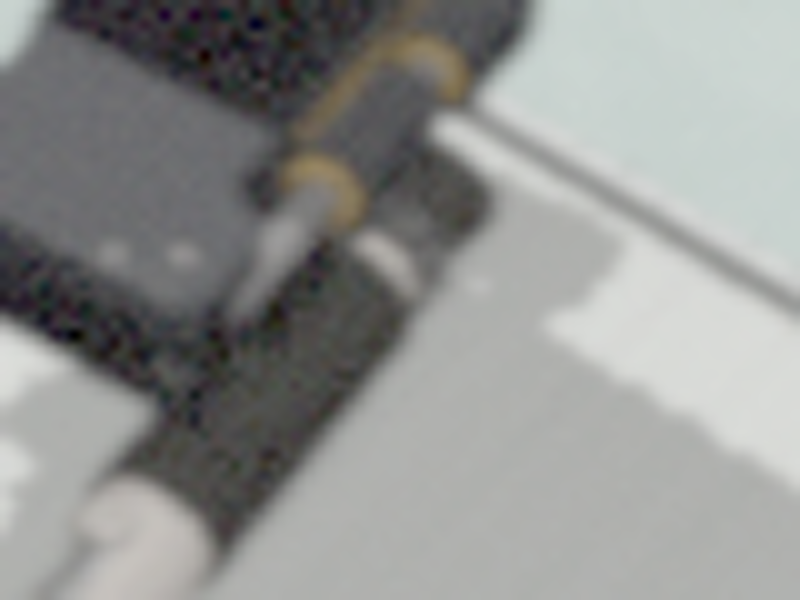

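Call:
carry_out --series '[[0, [0, 0, 2], [0, 0, 0]], [0, [0, 0, 2], [0, 0, 0]], [0, [0, 0, 2], [0, 0, 0]], [0, [0, 0, 2], [0, 0, 0]], [0, [0, 0, 0], [0, 0, 0]]]'

```text
t: 7.65
ee_pos: [542.0, -45.2, 13.3]
ee_rot: [[0.966, 0.257, -0.001], [0.257, -0.966, 0.0], [-0.0, -0.0, -1.0]]
contact_force: [0.6, 0.8, -0.1]
finger_gap: 0.4
```

Call:
carry_out --series '[[0, [0, 0, 2], [0, 0, 0]], [0, [0, 0, 2], [0, 0, 0]], [0, [0, 0, 2], [0, 0, 0]], [0, [0, 0, 0], [0, 0, 0]]]'

```text
t: 8.05
ee_pos: [542.1, -45.2, 7.3]
ee_rot: [[0.966, 0.257, -0.0], [0.257, -0.966, -0.0], [-0.0, -0.0, -1.0]]
contact_force: [0.3, 0.1, -0.3]
finger_gap: 0.2
```

No contact even at 7 mm, so the reported height doesn't fit what I see. I'll lift and turn the jaws, which I need for straddling anyway, so that the cameras can see the fingertips.

Call:
carry_out --series '[[0, [0, 0, -40], [0, 0, 0]], [0, [0, 0, -40], [0, 0, 5]], [0, [0, 0, 0], [0, 0, 8.5]], [0, [0, 0, 0], [0, 0, 8.5]], [0, [0, 0, 0], [0, 0, 8.5]]]'

```text
t: 8.55
ee_pos: [542.4, -45.3, 88.0]
ee_rot: [[0.962, -0.275, 0.001], [-0.275, -0.962, -0.0], [0.001, 0.0, -1.0]]
contact_force: [0.5, 0.2, -0.6]
finger_gap: 0.5
```

Call:
carry_out --series '[[0, [0, 0, 0], [0, 0, 8.5]], [0, [0, 0, 0], [0, 0, 8.5]], [0, [0, 0, 0], [0, 0, 8.5]], [0, [0, 0, 0], [0, 0, 8.5]], [0, [0, 0, 0], [0, 0, 0]]]'

```text
t: 9.05
ee_pos: [542.3, -45.2, 87.7]
ee_rot: [[0.647, -0.763, 0.0], [-0.763, -0.647, -0.0], [0.0, 0.0, -1.0]]
contact_force: [0.1, -0.5, -0.7]
finger_gap: 0.7
```

```bash
python3 - <<'E'
from h import *
s=state();P=np.array(s['ee_pos']);R=np.array(s['ee_rot']);print(P,R[:,1],s['qpos'])
d=viewer.camera("scene");a=viewer.camera("top");cv2.imwrite("pics/s7.png",d);cv2.imwrite("pics/t7.png",a)
f=lambda i:np.clip(255*(i.astype(float)/255)**0.45,0,255).astype(np.uint8)
print("pred tip",pix("scene",[P]),pix("scene",[P+[0,0,45]]),pix("top",[P]),pix("top",[P+[0,0,45]]))
x=np.hstack([cv2.resize(f(d[130:270,250:390]),(600,600),interpolation=cv2.INTER_CUBIC)[:, :400],cv2.resize(f(a[150:290,230:370]),(600,600),interpolation=cv2.INTER_CUBIC)[:,:400]])
x=cv2.resize(f(d[120:255,240:420]),(800,600),interpolation=cv2.INTER_CUBIC)
cv2.imwrite("pics/c7.png",x)
E
```

```text
[542.31 -45.15  87.71] [-0.76 -0.65  0.  ] [  21.74   15.65  -25.01  102.29    7.33   63.64 -145.43]
pred tip [[316.2  198.53]] [[317.84 183.04]] [[302.32 212.67]] [[303.34 211.06]]
```

View pics/c7.png

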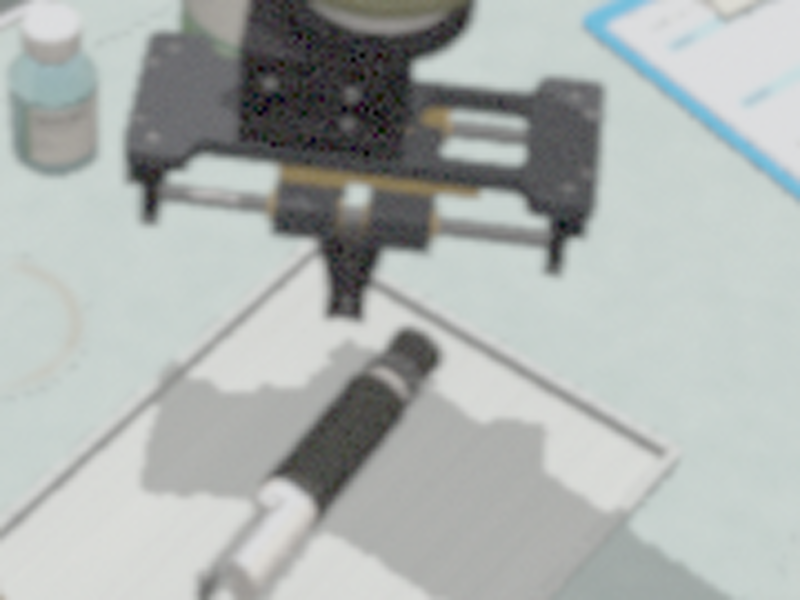

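The tip shows dark down to about (317.6,191.3). The reported TCP projects to (316,198.5), and the legs of the body are 47 mm above the visible tip. I'll compare pixel values against the start image to see where the finger really ends.

```bash
python3 - <<'E'
from h import *
d=cv2.imread("pics/s7.png");b=cv2.imread("pics/scene0.png")
print(d[184:206,306:330].mean(2).astype(int));print((b[184:206,306:330].mean(2)).astype(int))
# grip centre by each camera, z=18; tray far/right rim relation in the scene
print(onz("scene",[[317.1,218.7]],18.),onz("top",[[300.2,214.8]],18.))
E
```

```text
[[173 174 174 173 171 166 142  97  42  11  12   8  11  10   5  16  40  65
   77  81  93 115 138 153]
 [174 174 172 172 171 168 146 102  46  11   8  12   8  13  11  30  72 108
  115 100  85  82  97 119]
 [173 172 171 171 171 168 147  99  44  13  10  17  18   9   9  43  96 138
  153 144 123  95  80  85]
 [173 171 171 170 173 168 141  90  36  15  14  28  25  18  17  49 107 150
  167 168 158 135 105  86]
 [171 169 173 173 174 168 137  84  30   6  12  23  24  15  11  57 120 160
  172 171 170 162 145 125]
 [171 171 174 175 175 167 134  74  25  11  18  23  27  15  13  63 126 163
  171 171 172 170 169 159]
 [171 173 175 175 175 168 132  74  31  29  28  27  25  18  20  66 129 165
  173 172 171 172 172 171]
 [172 175 175 174 173 168 143 103  82  85  86  78  65  53  45  79 133 163
  172 173 173 173 172 173]
 [174 175 176 175 173 172 163 149 142 148 149 138 125 113 102 117 148 167
  173 173 173 173 171 168]
 [174 175 173 173 174 174 172 168 167 171 169 167 163 159 155 156 164 171
  172 173 174 170 162 141]
 [174 173 170 173 174 174 174 172 172 172 172 171 172 171 167 170 171 173
  173 173 170 16
[... 2695 characters left out ...]
 156 156 156 150
  137 115  91  71  60  44]
 [159 160 159 158 157 157 157 155 156 155 156 156 158 156 156 156 152 135
  108  85  68  58  63  61]
 [160 160 158 158 157 158 156 155 156 156 156 157 156 156 156 152 139 114
   91  79  69  62  65  63]
 [159 159 158 158 157 156 156 156 157 158 156 157 156 157 154 139 112  88
   85  89  85  71  56  49]
 [159 158 157 157 156 156 156 157 158 158 157 157 155 151 142 120  87  86
  111 126 127 110  81  54]
 [159 158 158 156 157 156 158 159 158 156 157 155 148 129 101  74  52  56
   78 100 122 132 119  91]
 [159 158 157 157 156 156 158 159 157 156 155 150 128  92  56  34  28  29
   35  50  77 105 124 123]]
[[541.81 -54.03  18.  ]] [[542.54 -43.72  18.  ]]
```

The dark tip ends at row 191.5 with nothing pale below it. Allowing for the near face of the finger, the tips sit about 29 mm higher over the tray than the reported TCP. That explains why there was no contact at 7 mm, so I expect contact near a reported z of 5. I'll turn back with the jaws along the barrel.

Call:
carry_out --series '[[20, [0, 0, 0], [0, 0, -8.5]], [20, [0, 0, 0], [0, 0, -8.5]], [20, [0, 0, 0], [0, 0, -8.5]], [20, [0, 0, 0], [0, 0, -8.5]], [20, [0, 0, 0], [0, 0, -8.5]]]'

```text
t: 9.65
ee_pos: [542.3, -45.3, 87.7]
ee_rot: [[0.994, -0.113, 0.0], [-0.113, -0.994, -0.0], [0.0, 0.0, -1.0]]
contact_force: [0.2, -1.3, -0.3]
finger_gap: 19.3
```

Call:
carry_out --series '[[20, [0, 0, 0], [0, 0, -8.5]], [20, [0, 0, 0], [0, 0, -8.5]], [20, [0, 0, 20], [0, 0, -5]], [20, [0, 4, 40], [0, 0, 0]], [20, [0, 0, 15], [0, 0, 0]]]'

```text
t: 10.15
ee_pos: [541.4, -49.7, 9.7]
ee_rot: [[0.966, 0.26, -0.004], [0.26, -0.966, 0.0], [-0.004, -0.001, -1.0]]
contact_force: [-1.3, 0.1, -0.1]
finger_gap: 19.4
```

Call:
carry_out --series '[[20, [0, 0, 3], [0, 0, 0]], [20, [0, 0, 2], [0, 0, 0]], [20, [0, 0, 1], [0, 0, 0]], [20, [0, 0, 1], [0, 0, 0]], [20, [0, 0, 0], [0, 0, 0]]]'

```text
t: 10.65
ee_pos: [543.9, -49.1, 6.4]
ee_rot: [[0.966, 0.258, 0.001], [0.258, -0.966, -0.0], [0.001, 0.001, -1.0]]
contact_force: [-0.1, -0.5, -0.0]
finger_gap: 19.6
```

Call:
carry_out --series '[[20, [0, 0, 1], [0, 0, 0]], [20, [0, 0, 1], [0, 0, 0]], [20, [0, 0, 0], [0, 0, 0]]]'

```text
t: 10.95
ee_pos: [543.7, -49.0, 4.1]
ee_rot: [[0.966, 0.258, 0.001], [0.258, -0.966, -0.0], [0.001, 0.0, -1.0]]
contact_force: [-1.1, 0.5, 3.9]
finger_gap: 19.9
```

Call:
carry_out --series '[[20, [0, 0, 1], [0, 0, 0]], [20, [0, 0, 1], [0, 0, 0]], [20, [0, 0, 0], [0, 0, 0]]]'

```text
t: 11.25
ee_pos: [545.5, -48.7, 4.0]
ee_rot: [[0.966, 0.258, 0.004], [0.258, -0.966, -0.0], [0.004, 0.001, -1.0]]
contact_force: [-2.7, 1.1, 20.2]
finger_gap: 19.8
```

Contact at a reported z of about 4.3, so the tips are 29.7 mm above the reported TCP. The press is now 20 N. I'll drag towards the robot to roll the barrel.

Call:
carry_out --series '[[20, [-5, 0, 0], [0, 0, 0]], [20, [-5, 0, 0], [0, 0, 0]], [20, [-5, 0, 0], [0, 0, 0]], [20, [-5, 0, 0], [0, 0, 0]], [20, [0, 0, 0], [0, 0, 0]]]'

```text
t: 11.75
ee_pos: [526.3, -53.9, 3.9]
ee_rot: [[0.966, 0.258, 0.005], [0.258, -0.966, -0.0], [0.005, 0.002, -1.0]]
contact_force: [0.5, 1.8, 14.1]
finger_gap: 19.6
```

Call:
carry_out --series '[[20, [-6, 0, 0], [0, 0, 0]], [20, [-6, 0, 0], [0, 0, 0]], [20, [-6, 0, 0], [0, 0, 0]], [20, [-6, 0, 0], [0, 0, 0]], [20, [-6, 0, 0], [0, 0, 0]]]'

```text
t: 12.25
ee_pos: [494.5, -62.1, 1.5]
ee_rot: [[0.966, 0.257, -0.0], [0.257, -0.966, -0.0], [-0.0, -0.0, -1.0]]
contact_force: [0.3, 0.2, 0.6]
finger_gap: 20.3
```

```bash
python3 - <<'E'
from h import *
d=viewer.camera("scene");a=viewer.camera("top");s=state();print(s['ee_pos'],s['contact_force'])
cv2.imwrite("pics/s8.png",d);cv2.imwrite("pics/t8.png",a)
f=lambda i:np.clip(255*(i.astype(float)/255)**0.6,0,255).astype(np.uint8)
x=np.vstack([cv2.resize(f(a[195:245,235:335]),(600,300),interpolation=cv2.INTER_CUBIC),cv2.resize(f(d[205:275,270:410]),(600,300),interpolation=cv2.INTER_CUBIC)])
cv2.imwrite("pics/c8.png",x)
E
```

```text
[494.01 -62.31   1.34] [-0.68 -0.44  0.17]
```

View pics/c8.png

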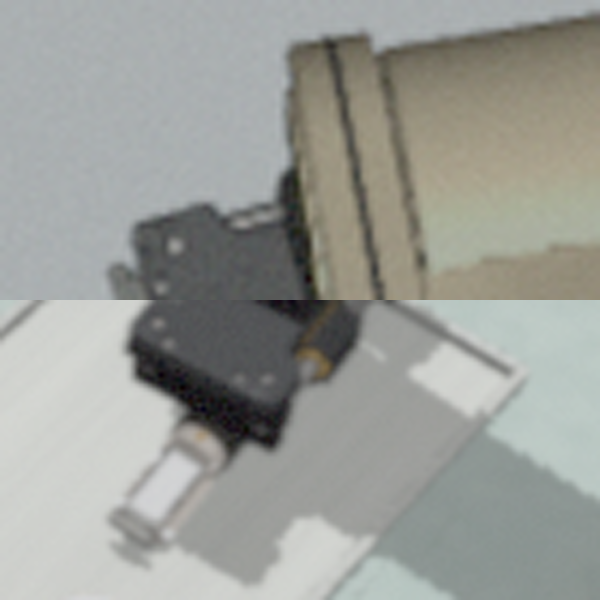

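The plate now faces up: the bar lies across the nose from about (296,255) to (306,261), level along the tray's x direction. I'll lift clear and turn the jaws across the barrel while moving aside to measure.

Call:
carry_out --series '[[60, [0, 0, -40], [0, 0, 0]], [60, [0, 20, -20], [0, 0, -8.5]], [60, [10, 30, 0], [0, 0, -8.5]], [60, [10, 35, 0], [0, 0, -8.5]], [60, [15, 35, 0], [0, 0, -8.5]]]'

```text
t: 12.85
ee_pos: [582.8, -148.7, 61.7]
ee_rot: [[0.654, 0.756, -0.0], [0.756, -0.654, -0.001], [-0.001, 0.001, -1.0]]
contact_force: [0.4, 0.7, 0.2]
finger_gap: 52.0
```

Call:
carry_out --series '[[60, [25, 30, 0], [0, 0, -8.5]], [60, [30, 25, 0], [0, 0, -8.5]], [60, [30, 20, 0], [0, 0, -8.5]], [60, [0, 0, 0], [0, 0, -8.5]], [60, [0, 0, 0], [0, 0, -8.5]]]'

```text
t: 13.35
ee_pos: [689.7, -114.3, 60.6]
ee_rot: [[-0.033, 0.999, -0.001], [0.999, 0.033, 0.001], [0.001, -0.001, -1.0]]
contact_force: [0.2, 0.3, -1.3]
finger_gap: 59.9
```

```bash
cat > m.py <<'E'
from h import *
def grip(n,im,box,th=60):
    x0,y0,x1,y1=box;g=cv2.cvtColor(im,cv2.COLOR_BGR2GRAY);b=np.zeros_like(g);b[y0:y1,x0:x1]=(g[y0:y1,x0:x1]<th)
    c=max(cv2.findContours(b,0,1)[0],key=cv2.contourArea);r=cv2.minAreaRect(c);bp=cv2.boxPoints(r)
    return r,onz(n,bp,18.)[:,:2]
E
python3 - <<'E'
from m import *
a=viewer.camera("top");d=viewer.camera("scene");s=state();print(s['ee_pos'],s['ee_rot'],s['qpos'])
cv2.imwrite("pics/s9.png",d);cv2.imwrite("pics/t9.png",a)
for n,im,box in(("top",a,(235,190,345,260)),("scene",d,(280,195,360,265))):
    r,P=grip(n,im,box,55);print(n,r);print(P,P.mean(0))
E
```

```text
[ 689.08 -115.72   60.81] [[-0.03  1.   -0.  ]
 [ 1.    0.03  0.  ]
 [ 0.   -0.   -1.  ]] [ 32.25  39.45 -40.3   77.77  25.55  71.99  -7.84]
top ((303.97509765625, 226.8202667236328), (15.629610061645508, 39.67057418823242), 72.6459732055664)
[[522.39  -7.87]
 [544.13 -84.91]
 [513.78 -93.31]
 [492.13 -16.4 ]] [518.11 -50.62]
scene ((326.7439270019531, 224.19512939453125), (14.211812019348145, 32.17179489135742), 38.65980911254883)
[[ 523.06  -19.54]
 [ 545.73  -99.34]
 [ 512.8  -100.05]
 [ 491.66  -21.25]] [518.31 -60.05]
```

Call:
carry_out --series '[[60, [18, -42, 0], [0, 0, 0]], [60, [18, -42, 0], [0, 0, 0]], [60, [18, -42, 0], [0, 0, 0]], [60, [17, -42, 0], [0, 0, 0]], [60, [0, 0, 0], [0, 0, -7]]]'

```text
t: 13.95
ee_pos: [513.3, -47.5, 60.4]
ee_rot: [[-0.145, 0.989, -0.005], [0.989, 0.145, -0.003], [-0.002, -0.005, -1.0]]
contact_force: [1.1, -0.2, 0.2]
finger_gap: 59.5
```

Call:
carry_out --series '[[60, [0, 0, 0], [0, 0, -6.8]], [60, [0, 0, 0], [0, 0, 0]]]'

```text
t: 14.15
ee_pos: [519.2, -49.6, 61.8]
ee_rot: [[-0.26, 0.966, 0.0], [0.966, 0.26, -0.001], [-0.001, 0.0, -1.0]]
contact_force: [0.6, -0.3, 0.1]
finger_gap: 60.0
```

Call:
carry_out --series '[[60, [0, 0, 35], [0, 0, 0]], [60, [0, 0, 25], [0, 0, -0.6]], [60, [0, 0, 12], [0, 0, 0]], [60, [0, 0, 4], [0, 0, 0]], [60, [0, 0, 0], [0, 0, 0]]]'

```text
t: 14.65
ee_pos: [519.7, -49.0, -14.1]
ee_rot: [[-0.27, 0.963, 0.0], [0.963, 0.27, 0.0], [0.0, 0.0, -1.0]]
contact_force: [0.2, -0.8, -0.4]
finger_gap: 60.0
```

Call:
carry_out --series '[[25, [0, 0, 0], [0, 0, 0]], [25, [0, 0, 0], [0, 0, 0]], [25, [0, 0, 0], [0, 0, 0]], [25, [0, 0, 0], [0, 0, 0]], [25, [0, 0, 0], [0, 0, 0]]]' --force 10

```text
t: 15.15
ee_pos: [519.3, -49.5, -14.2]
ee_rot: [[-0.272, 0.962, -0.0], [0.962, 0.272, -0.001], [-0.0, -0.0, -1.0]]
contact_force: [-2.3, -0.2, 3.0]
finger_gap: 31.4
```

Gripped at 31.4 mm, flat on flat. Next I'll turn it parallel to the tray and slide it along the floor towards the far right.

Call:
carry_out --series '[[25, [0, 5, 0], [0, 0, 3]], [25, [-3, 15, 0], [0, 0, 3]], [25, [-5, 20, 0], [0, 0, 0]], [25, [-5, 20, 0], [0, 0, 0]], [25, [-3, 15, 0], [0, 0, 0]]]' --force 15

```text
t: 15.65
ee_pos: [596.6, -50.8, -14.2]
ee_rot: [[-0.17, 0.985, -0.001], [0.985, 0.17, 0.0], [0.0, -0.001, -1.0]]
contact_force: [-7.6, 1.1, 9.6]
finger_gap: 31.8
```

Call:
carry_out --series '[[25, [-2, 10, 0], [0, 0, 0]], [25, [0, 5, 0], [0, 0, 0]], [25, [0, 0, 0], [0, 0, 0]]]'

```text
t: 15.95
ee_pos: [611.9, -50.2, -14.1]
ee_rot: [[-0.17, 0.985, 0.001], [0.985, 0.17, 0.0], [-0.0, 0.001, -1.0]]
contact_force: [1.4, -0.9, 1.7]
finger_gap: 31.7
```

Call:
carry_out --series '[[25, [0, 3, 0], [0, 0, 0]], [25, [0, 3, 0], [0, 0, 0]], [25, [0, 1, 0], [0, 0, 0]], [25, [0, 0, 0], [0, 0, 0]]]'

```text
t: 16.35
ee_pos: [617.5, -49.3, -14.1]
ee_rot: [[-0.17, 0.985, -0.001], [0.985, 0.17, -0.0], [-0.0, -0.001, -1.0]]
contact_force: [-4.3, -0.6, 5.7]
finger_gap: 31.6
```

Call:
carry_out --series '[[25, [0, 1, 0], [0, 0, 0]], [25, [0, 1, 0], [0, 0, 0]], [25, [0, 0, 0], [0, 0, 0]]]'

```text
t: 16.65
ee_pos: [619.3, -49.0, -14.1]
ee_rot: [[-0.17, 0.985, -0.001], [0.985, 0.17, -0.001], [-0.0, -0.001, -1.0]]
contact_force: [-4.0, -0.9, 5.6]
finger_gap: 31.7
```

Call:
carry_out --series '[[25, [0, 1, 0], [0, 0, 0]], [25, [0, 1, 0], [0, 0, 0]], [25, [0, 0, 0], [0, 0, 0]]]'

```text
t: 16.95
ee_pos: [619.6, -49.0, -14.2]
ee_rot: [[-0.17, 0.985, -0.005], [0.985, 0.17, -0.001], [-0.001, -0.005, -1.0]]
contact_force: [-12.5, -1.9, 13.1]
finger_gap: 32.1
```

Call:
carry_out --series '[[25, [0, 1, 0], [0, 0, 0]], [25, [0, 1, 0], [0, 0, 0]], [25, [0, 0, 0], [0, 0, 0]]]'

```text
t: 17.25
ee_pos: [619.5, -48.9, -14.4]
ee_rot: [[-0.17, 0.985, -0.009], [0.985, 0.17, -0.002], [-0.001, -0.009, -1.0]]
contact_force: [-22.0, -3.2, 20.0]
finger_gap: 31.9
```

Contact with the far rim: it stopped at x 619.6 with 22 N. I'll ease off and slide right to the right rim.

Call:
carry_out --series '[[25, [0, -3, 0], [0, 0, 0]], [25, [-3, 0, 0], [0, 0, 0]], [25, [-3, 0, 0], [0, 0, 0]], [25, [-2, 0, 0], [0, 0, 0]], [25, [0, 0, 0], [0, 0, 0]]]'

```text
t: 17.75
ee_pos: [620.6, -53.8, -14.3]
ee_rot: [[-0.172, 0.985, -0.003], [0.985, 0.172, 0.003], [0.003, -0.003, -1.0]]
contact_force: [-10.0, 6.2, 8.3]
finger_gap: 31.7
```

Call:
carry_out --series '[[25, [-1, 0, 0], [0, 0, 0]], [25, [-1, 0, 0], [0, 0, 0]], [25, [0, 0, 0], [0, 0, 0]]]'

```text
t: 18.05
ee_pos: [620.8, -55.3, -14.4]
ee_rot: [[-0.173, 0.985, -0.003], [0.985, 0.173, 0.003], [0.003, -0.003, -1.0]]
contact_force: [-10.0, 7.0, 9.0]
finger_gap: 31.6
```

Call:
carry_out --series '[[25, [-1, 0, 0], [0, 0, 0]], [25, [-1, 0, 0], [0, 0, 0]], [25, [0, 0, 0], [0, 0, 0]]]'

```text
t: 18.35
ee_pos: [621.2, -57.2, -14.3]
ee_rot: [[-0.173, 0.985, -0.003], [0.985, 0.173, 0.003], [0.004, -0.003, -1.0]]
contact_force: [-9.8, 6.9, 9.6]
finger_gap: 31.5
```

Call:
carry_out --series '[[25, [-1, 0, 0], [0, 0, 0]], [25, [-1, 0, 0], [0, 0, 0]], [25, [0, 0, 0], [0, 0, 0]]]'

```text
t: 18.65
ee_pos: [621.5, -59.2, -14.3]
ee_rot: [[-0.173, 0.985, -0.003], [0.985, 0.173, 0.003], [0.004, -0.003, -1.0]]
contact_force: [-10.5, 6.9, 10.1]
finger_gap: 31.6
```

Call:
carry_out --series '[[25, [-1, 0, 0], [0, 0, 0]], [25, [-1, 0, 0], [0, 0, 0]], [25, [0, 0, 0], [0, 0, 0]]]'

```text
t: 18.95
ee_pos: [621.6, -59.6, -14.4]
ee_rot: [[-0.174, 0.985, -0.004], [0.985, 0.174, 0.005], [0.005, -0.003, -1.0]]
contact_force: [-11.9, 11.6, 10.2]
finger_gap: 32.0
```

Call:
carry_out --series '[[25, [-1, 0, 0], [0, 0, 0]], [25, [-1, 0, 0], [0, 0, 0]], [25, [0, 0, 0], [0, 0, 0]]]'

```text
t: 19.25
ee_pos: [621.6, -59.7, -14.4]
ee_rot: [[-0.175, 0.985, -0.004], [0.985, 0.175, 0.007], [0.007, -0.003, -1.0]]
contact_force: [-13.1, 15.8, 11.0]
finger_gap: 31.6
```

It stopped at y -59.6 with the force rising, so the eyepiece is on the right rim. I'll relax, release and rise.

Call:
carry_out --series '[[25, [4, 0, 0], [0, 0, 0]], [45, [0, 0, 0], [0, 0, 0]], [55, [0, 0, 0], [0, 0, 0]], [55, [0, 0, 0], [0, 0, 0]], [55, [0, 0, -30], [0, 0, 0]]]'

```text
t: 19.75
ee_pos: [620.8, -63.0, 12.4]
ee_rot: [[-0.17, 0.985, -0.006], [0.985, 0.17, 0.001], [0.002, -0.006, -1.0]]
contact_force: [0.2, 0.5, -0.4]
finger_gap: 52.3
```

Call:
carry_out --series '[[55, [0, 0, -40], [0, 0, 0]], [55, [0, -40, 0], [0, 0, 0]], [55, [0, -50, 0], [0, 0, 0]], [55, [0, -50, 0], [0, 0, 0]], [55, [0, 0, 0], [0, 0, 0]]]'

```text
t: 20.25
ee_pos: [478.2, -88.9, 53.8]
ee_rot: [[-0.167, 0.986, -0.007], [0.986, 0.167, -0.004], [-0.003, -0.007, -1.0]]
contact_force: [-0.2, 0.6, 0.8]
finger_gap: 55.2
```

```bash
python3 - <<'E'
from m import *
a=viewer.camera("top");d=viewer.camera("scene");s=state();print(s['ee_pos'],s['contact_force'],s['qpos'])
cv2.imwrite("pics/s10.png",d);cv2.imwrite("pics/t10.png",a)
c=np.array([520.3,5.45]);tx=np.array([.9855,.1697]);ty=np.array([-.1697,.9855])
for n,im,box in(("top",a,(235,150,345,230)),("scene",d,(270,170,340,240))):
    r,P=grip(n,im,box,55);q=(P-c)@np.c_[tx,ty];print(n,r);print(q,q.mean(0))
f=lambda i:np.clip(255*(i.astype(float)/255)**0.6,0,255).astype(np.uint8)
x=np.vstack([cv2.resize(f(a[150:220,245:365]),(600,350),interpolation=cv2.INTER_CUBIC),cv2.resize(f(d[160:260,200:440]),(600,250),interpolation=cv2.INTER_CUBIC)])
x=np.hstack([cv2.resize(f(a[150:225,255:355]),(400,300),interpolation=cv2.INTER_CUBIC),cv2.resize(f(d[170:245,245:345]),(400,300),interpolation=cv2.INTER_CUBIC)])
cv2.imwrite("pics/c10.png",x)
E
```

```text
[484.91 -87.59  56.02] [ 0.8  -0.08  1.36] [ 49.59  16.02 -49.62 110.38  14.21  59.82   3.56]
top ((322.4422607421875, 208.71153259277344), (38.04652786254883, 44.51836013793945), 78.69007110595703)
[[  55.35  -53.9 ]
 [  55.34 -144.26]
 [ -21.69 -143.5 ]
 [ -21.52  -53.6 ]] [ 16.87 -98.82]
scene ((296.54656982421875, 193.74246215820312), (12.928571701049805, 31.824172973632812), 47.121097564697266)
[[ 103.65  -53.24]
 [ 105.09 -137.37]
 [  72.44 -127.13]
 [  72.14  -44.55]] [ 88.33 -90.57]
```

View pics/c10.png

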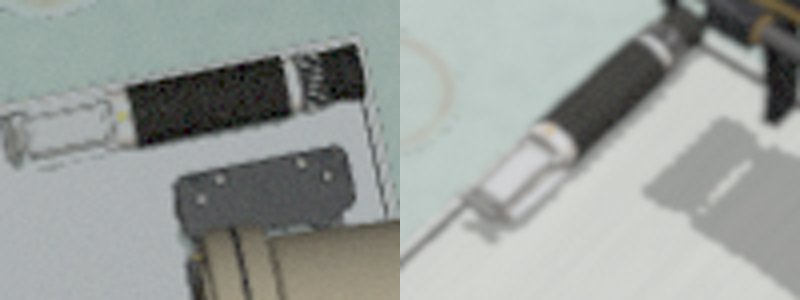

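The picture shows the refractometer along the far rim with its eyecup in the right corner. The plate is on top and shut, with the bar level at top (259,185). Two estimates of the bar's position, from robot contact and from the camera, agree to about 1.5 mm: (604,40). I'll go and pinch it.

Call:
carry_out --series '[[45, [27, 35, 0], [0, 0, 0]], [45, [27, 35, 0], [0, 0, 0]], [45, [27, 35, 0], [0, 0, 0]], [45, [28, 34, 0], [0, 0, 0]], [45, [0, 0, 0], [0, 0, 0]]]' --force 8

```text
t: 20.85
ee_pos: [607.1, 52.9, 55.7]
ee_rot: [[-0.177, 0.984, 0.002], [0.984, 0.177, 0.006], [0.005, 0.003, -1.0]]
contact_force: [0.3, 0.2, 0.8]
finger_gap: 45.4
```

```bash
python3 - <<'E'
from m import *
a=cv2.imread("pics/t10.png");s=state();print(s['ee_pos'],np.array(s['ee_rot'])[:,:2].T)
c=np.array([520.3,5.45]);tx=np.array([.9855,.1697]);ty=np.array([-.1697,.9855])
r,P=grip("top",a,(282,152,330,191),55);q=(P-c)@np.c_[tx,ty];print(r,q,q.mean(0),P.mean(0))
print("bar z24",onz("top",[[258.8,185.5]],24.))
E
```

```text
[607.1   52.94  55.74] [[-0.18  0.98  0.01]
 [ 0.98  0.18  0.  ]]
((306.8077087402344, 175.0384521484375), (16.08152198791504, 39.615455627441406), 78.69007110595703) [[ 106.54  -41.39]
 [ 106.62 -122.04]
 [  73.72 -121.69]
 [  73.7   -41.27]] [ 90.14 -81.6 ] [622.98 -59.67]
bar z24 [[603.63  38.07  24.  ]]
```

Call:
carry_out --series '[[45, [-7, -3, 20], [0, 0, 0]], [45, [0, 0, 15], [0, 0, 0]], [45, [0, 0, 0], [0, 0, 0]]]'

```text
t: 21.15
ee_pos: [600.9, 37.0, 18.2]
ee_rot: [[-0.17, 0.985, -0.003], [0.985, 0.17, 0.0], [0.001, -0.003, -1.0]]
contact_force: [-0.4, -0.5, 0.5]
finger_gap: 44.7
```

Call:
carry_out --series '[[45, [6, 4, 5], [0, 0, 0]], [45, [0, 0, 5], [0, 0, 0]], [45, [0, 0, 0], [0, 0, 0]], [45, [0, 0, 0], [0, 0, 0]]]'

```text
t: 21.55
ee_pos: [605.1, 44.1, 10.9]
ee_rot: [[-0.17, 0.985, 0.0], [0.985, 0.17, -0.0], [-0.0, 0.0, -1.0]]
contact_force: [0.6, -0.9, 0.3]
finger_gap: 45.2
```

Call:
carry_out --series '[[45, [0, -1, 12], [0, 0, 0]], [45, [0, 0, 8], [0, 0, 0]], [45, [0, 0, 4], [0, 0, 0]], [45, [0, 0, 0], [0, 0, 0]], [45, [0, 0, 0], [0, 0, 0]]]'

```text
t: 22.05
ee_pos: [603.9, 44.0, -13.4]
ee_rot: [[-0.17, 0.985, -0.0], [0.985, 0.17, 0.0], [0.0, -0.0, -1.0]]
contact_force: [0.6, 0.3, 0.4]
finger_gap: 45.1
```

Call:
carry_out --series '[[20, [0, 0, 0], [0, 0, 0]], [20, [0, 0, 0], [0, 0, 0]], [20, [0, 0, 0], [0, 0, 0]], [20, [0, 0, 0], [0, 0, 0]], [20, [0, 0, 0], [0, 0, 0]]]' --force 8

```text
t: 22.55
ee_pos: [603.9, 43.9, -13.3]
ee_rot: [[-0.17, 0.985, 0.0], [0.985, 0.17, -0.0], [-0.0, 0.0, -1.0]]
contact_force: [-0.0, 0.1, 0.7]
finger_gap: 21.8
```

Call:
carry_out --series '[[15, [0, 0, 0], [0, 0, 0]], [15, [0, 0, 0], [0, 0, 0]], [15, [0, 0, 0], [0, 0, 0]]]'

```text
t: 22.85
ee_pos: [603.9, 43.9, -13.3]
ee_rot: [[-0.17, 0.985, 0.0], [0.985, 0.17, -0.0], [-0.0, 0.0, -1.0]]
contact_force: [0.5, 0.2, 0.6]
finger_gap: 22.0
```

The fingers stopped at 22 mm instead of 24, so the pads have the bar's domed ends at their edge. The scene camera put the barrel about 10 mm further right than the top camera did, which fits. I'll open, shift 9 mm right and pinch again.

Call:
carry_out --series '[[35, [0, 0, 0], [0, 0, 0]], [35, [0, 0, 0], [0, 0, 0]], [35, [-4, 0, 0], [0, 0, 0]], [35, [-5, 0, 0], [0, 0, 0]], [35, [0, 0, 0], [0, 0, 0]]]'

```text
t: 23.35
ee_pos: [605.7, 33.6, -13.5]
ee_rot: [[-0.169, 0.986, 0.0], [0.986, 0.169, -0.001], [-0.001, -0.0, -1.0]]
contact_force: [-0.5, -0.7, 0.4]
finger_gap: 35.1
```

Call:
carry_out --series '[[15, [0, 0, 0], [0, 0, 0]], [15, [0, 0, 0], [0, 0, 0]], [15, [0, 0, 0], [0, 0, 0]], [15, [0, 0, 0], [0, 0, 0]], [15, [0, 0, 0], [0, 0, 0]]]'

```text
t: 23.85
ee_pos: [605.4, 35.2, -13.3]
ee_rot: [[-0.171, 0.985, 0.0], [0.985, 0.171, -0.0], [-0.0, 0.0, -1.0]]
contact_force: [-0.0, -0.1, -0.6]
finger_gap: 22.4
```

Call:
carry_out --series '[[15, [-0.5, 0, -7], [0, 0, 0]], [15, [-1.5, 0, -6.8], [0, 0, 0]], [15, [0, 0, 0], [0, 0, 0]]]' --force 12

```text
t: 24.15
ee_pos: [606.4, 33.0, 1.7]
ee_rot: [[-0.17, 0.985, 0.001], [0.985, 0.17, -0.0], [-0.0, 0.001, -1.0]]
contact_force: [-1.6, -0.4, 0.7]
finger_gap: 22.0
```

```bash
python3 - <<'E'
from m import *
d=viewer.camera("scene");s=state();print(s['ee_pos'],s['contact_force'],s['ft_torque'],s['finger_gap']);cv2.imwrite("pics/s11.png",d)
b=cv2.imread("pics/s10.png")
r,P=grip("scene",d,(282,180,322,215),55);print(r);r,P=grip("scene",b,(282,180,322,215),55);print(r)
E
```

```text
[606.1   33.19   1.2 ] [0.54 1.1  0.04] [0.19 0.02 0.02] 21.821647904746996
((298.0, 197.0), (34.0, 32.0), 90.0)
((296.54656982421875, 193.74246215820312), (12.928571701049805, 31.824172973632812), 47.121097564697266)
```

Call:
carry_out --series '[[15, [-2.4, 0, -6.6], [0, 0, 0]], [15, [-3.3, 0, -6.2], [0, 0, 0]], [15, [-4.1, 0, -5.6], [0, 0, 0]], [15, [-4.9, 0, -5], [0, 0, 0]], [15, [0, 0, 0], [0, 0, 0]]]'

```text
t: 24.7
ee_pos: [608.9, 17.8, 24.8]
ee_rot: [[-0.169, 0.986, 0.001], [0.986, 0.169, -0.0], [-0.0, 0.001, -1.0]]
contact_force: [-1.5, 2.4, 0.2]
finger_gap: 22.0
```

Call:
carry_out --series '[[15, [-5.5, 0, -4.3], [0, 0, 0]], [15, [-6.1, 0, -3.5], [0, 0, 0]], [15, [-6.5, 0, -2.6], [0, 0, 0]], [15, [0, 0, 0], [0, 0, 0]]]'

```text
t: 25.1
ee_pos: [612.0, -0.8, 34.8]
ee_rot: [[-0.169, 0.986, 0.001], [0.986, 0.169, -0.001], [-0.001, 0.001, -1.0]]
contact_force: [0.2, 1.1, 2.8]
finger_gap: 21.8
```

Call:
carry_out --series '[[15, [-6.8, 0, -1.7], [0, 0, 0]], [15, [-7, 0, -0.7], [0, 0, 0]], [15, [0, 0, 0], [0, 0, 0]]]'

```text
t: 25.4
ee_pos: [614.1, -14.7, 36.8]
ee_rot: [[-0.169, 0.986, 0.0], [0.986, 0.169, -0.001], [-0.001, 0.0, -1.0]]
contact_force: [-1.0, 0.8, 2.7]
finger_gap: 21.7
```

Call:
carry_out --series '[[15, [-6, 0, 0.2], [0, 0, 0]], [15, [0, 0, 0], [0, 0, 0]]]'

```text
t: 25.6
ee_pos: [615.0, -19.9, 36.4]
ee_rot: [[-0.169, 0.986, 0.0], [0.986, 0.169, -0.001], [-0.001, 0.0, -1.0]]
contact_force: [-1.1, 0.1, 3.5]
finger_gap: 21.6
```

Call:
carry_out --series '[[15, [-2, 0, 0.3], [0, 0, 0]], [15, [-2, 0, 0.4], [0, 0, 0]], [15, [0, 0, 0], [0, 0, 0]]]'

```text
t: 25.9
ee_pos: [615.7, -23.1, 35.8]
ee_rot: [[-0.17, 0.985, 0.0], [0.985, 0.17, -0.0], [-0.0, 0.0, -1.0]]
contact_force: [1.1, -0.2, 4.0]
finger_gap: 21.5
```

```bash
python3 - <<'E'
from m import *
a=viewer.camera("top");d=viewer.camera("scene");s=state();print(s['ee_pos'],s['contact_force'],s['finger_gap'])
cv2.imwrite("pics/t12.png",a);cv2.imwrite("pics/s12.png",d)
r,P=grip("scene",d,(282,175,330,215),45);print(r)
E
```

```text
[615.55 -22.75  35.76] [-0.05 -0.95  3.83] 21.69732913583079
((305.5, 192.0), (34.0, 47.0), 90.0)
```

Call:
carry_out --series '[[45, [0, 0, 0], [0, 0, 0]], [45, [0, 0, 0], [0, 0, 0]], [45, [0, 0, -40], [0, 0, 0]], [45, [0, 0, -40], [0, 0, 0]], [45, [0, -50, 0], [0, 0, 0]]]'

```text
t: 26.5
ee_pos: [573.1, -29.0, 121.9]
ee_rot: [[-0.172, 0.985, 0.012], [0.985, 0.172, 0.003], [0.001, 0.013, -1.0]]
contact_force: [-0.5, -0.7, 1.2]
finger_gap: 43.6
```

Call:
carry_out --series '[[45, [0, -50, 0], [0, 0, 0]], [45, [0, -50, 0], [0, 0, 0]], [45, [0, -50, 0], [0, 0, 0]], [45, [0, 0, 0], [0, 0, 0]]]'

```text
t: 26.9
ee_pos: [413.2, -59.4, 115.2]
ee_rot: [[-0.167, 0.986, -0.004], [0.986, 0.167, -0.008], [-0.008, -0.005, -1.0]]
contact_force: [0.9, -0.8, -0.0]
finger_gap: 44.6
```

```bash
python3 - <<'E'
from m import *
a=viewer.camera("top");d=viewer.camera("scene");s=state();print(s['ee_pos'],s['contact_force'])
cv2.imwrite("pics/t13.png",a);cv2.imwrite("pics/s13.png",d)
c=np.array([520.3,5.45]);tx=np.array([.9855,.1697]);ty=np.array([-.1697,.9855])
r,P=grip("top",a,(282,152,330,191),55);q=(P-c)@np.c_[tx,ty];print(r,q,q.mean(0))
f=lambda i:np.clip(255*(i.astype(float)/255)**0.6,0,255).astype(np.uint8)
x=np.hstack([cv2.resize(f(a[150:225,250:350]),(400,300),interpolation=cv2.INTER_CUBIC),cv2.resize(f(d[160:235,250:350]),(400,300),interpolation=cv2.INTER_CUBIC)])
y=np.hstack([cv2.resize(f(a[150:300,180:380]),(400,300)),cv2.resize(f(d[170:320,205:405]),(400,300))])
cv2.imwrite("pics/c13.png",np.vstack([x,y]))
E
```

```text
[418.54 -57.99 116.19] [ 0.43 -0.12  0.46]
((307.0174865722656, 175.0919189453125), (16.09164047241211, 40.13554763793945), 79.2156982421875) [[ 106.74  -41.41]
 [ 106.06 -123.11]
 [  73.14 -122.46]
 [  73.87  -40.99]] [ 89.95 -81.99]
```

View pics/c13.png

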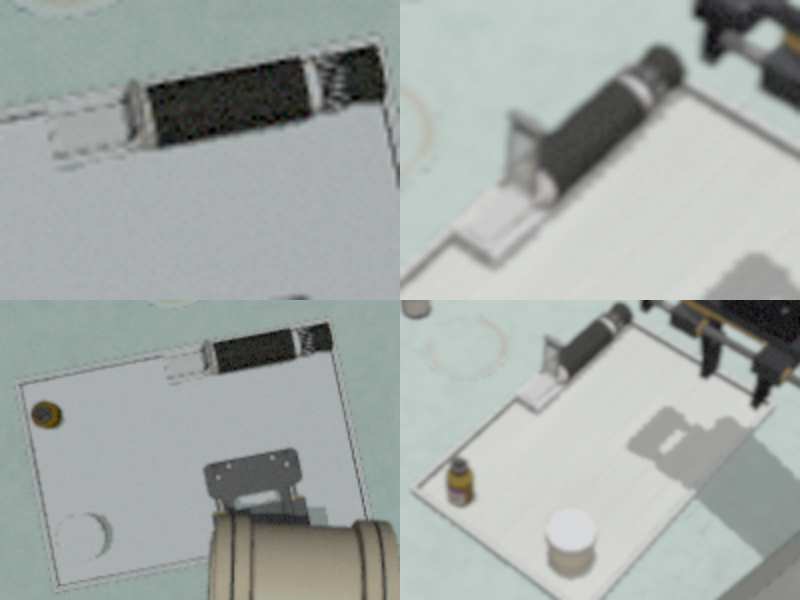

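The last picture shows the refractometer still in the corner, the plate standing up at about top (283,175.5), and the bottle and pot upright. I'll get the plate angle from the bar's position.

```bash
python3 - <<'E'
from m import *
c=np.array([520.3,5.45]);tx=np.array([.9855,.1697]);ty=np.array([-.1697,.9855])
a=cv2.imread("pics/t13.png");g=cv2.cvtColor(a,cv2.COLOR_BGR2GRAY);print(g[168:186,276:292])
for uv in([282,175.5],[283,175.5],[284,175.5]):
    P=onz("top",[uv],73.)[0,:2]-c;al=P@ty;print(uv,P@tx,al,"theta",np.arccos(np.clip((al+29.8)/50,-1,1)))
# predicted bar pixel for angles, from grip centre
o=c+90*tx-76*ty
for t in(1.3,1.4,1.57,1.75):
    q=o+ty*(46.2+50*np.cos(t));print(t,pix("top",[[*q,24+50*np.sin(t)]]),pix("scene",[[*q,24+50*np.sin(t)]]))
E
```

```text
[[122 123 122 119 116 123 121 122 115 119 117 107 104 118 116 119]
 [120 121 122 117 116 116 107 105 112 116 117 100 102 115 111 102]
 [119 113 113 115 116 108  82  68  90 107 104 109 114 107  80  45]
 [121 105 103 112 111  93  70  66  68  98  75  45  33  12   0   9]
 [119 127 130 121 111  78  66  70  67  76  49   3   8  11  13   7]
 [119 125 125 130  99  55  54  71  63  88  61  16   8  17   9  11]
 [130 128 118 106  82  39  46  78  67  86  72  26  14  14  11  13]
 [123 116 117  94  46  31  45  82  71  65  83  54  10  11   2  13]
 [102  88  92 117  93  55  49  70  69  68 114  78   8  11  15  12]
 [124 122 123 125 100  66  50  60  68  57 109  79  16  13  13  15]
 [122 126 126 125 102  70  54  56  71  58 107  85  24  16  18  13]
 [124 126 128 124 102  75  53  48  79  69 100  87  36  10  12   2]
 [124 126 124 126 113  86  51  50  77  68  87  93  56  11  10   6]
 [125 124 126 124 127  98  47  42  53  59  85 113  71  12   9  14]
 [125 126 126 127 126 105  60  20  48  67  88 111  71  15  15  19]
 [127 127 124 123 126  98  50  21  57  83  86  88  62  30  11   6]
 [124 125 124 121 125  94  38  49  89  84  79  83  74  33   9   8]
 [112 123 117 109 102  86  76  94 108  89  75  89  73  28   9   7]]
[282, 175.5] 91.79940693444244 -30.423454745031606 theta 1.5832657448304746
[283, 175.5] 91.41927269984538 -32.308850994181675 theta 1.6209944259621942
[284, 175.5] 91.03920719287709 -34.19421281913688 theta 1.6587941092943423
1.3 [[275.05 177.89]] [[274.71 195.72]]
1.4 [[277.53 177.32]] [[276.24 194.01]]
1.57 [[281.85 176.41]] [[278.88 191.45]]
1.75 [[286.41 175.55]] [[281.64 189.28]]
```

```bash
python3 -c "
from plant import job,state
print(job.hand_in());print(state()['t'])"
```

```text
the job is handed in; nothing more can be done
None
the job is handed in; nothing more can be done
```

The refractometer is parked in the far right corner of the tray with its plate open, and I handed the job in at about 27 s of the 67 s allowed. No verdict is reported, so the state below comes from my own checks.

**What I did**
- I rolled it cover-plate-up by pressing on the grip with the fingertips and dragging towards the robot.
- I then gripped it across two flats and slid it along the floor. It met the far rim, where the force rose to 22 N, and then the right rim, where it rose to 16 N.
- After releasing it with the plate still shut, I pinched the plate bar and swung it open along its arc.

**Last checks**
- **Position:** the grip centre is 15 mm from the far rim by the top camera, and parallel to the rim within about 0.5°.
- **Eyepiece end:** I judged this by the force contact. The barrel shifted at most about 0.4 mm afterwards, towards the rim.
- **Plate:** open about 1.62–1.66 rad by the top camera and about 1.75 by how far the tool travelled. The job needs more than 1.4.
- **Bottle and pot:** both are upright in the last picture, and the arm never went near them. I did not measure how far they might have moved.

**What disagreed**
- The fingertips met the grip about 30 mm higher than the reported tool point implied, so I set heights from that contact.
- The two cameras differed by about 10 mm along the barrel. My first pinch, placed from the top camera, caught only the ends of the bar, so I redid it 9 mm further right.
- The fingers stopped at about 22 mm on the 24 mm bar both times. I did not find out why, but the grip held through the whole swing.

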